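Latch open the spring keeper over the silver bracelet

ROBOT

A 6-joint arm with a two-finger parallel gripper is mounted at the origin on a cart in front of the work surface, level with it; the furniture and walls round the work are solid. World frame = base frame: x ahead of the robot, y to its left, z up, the work surface at z = 0. Lengths are in mm, angles in rad, forces in N, time in s.
With the tool pointing down it reaches from about 300 to 750 mm from the base axis. Payload 8.5 kg.
Tool frame: the origin (TCP) lies on the centre line of the jaws, within the pads' length; the fingertips stand 11 mm ahead of it and the grasp point (between the pads) lies 8 mm behind it; z points along the fingers, y is the line along which they close (so a half turn about z gives the same grasp; the last joint's range is limited). The gripper opens to 88 mm and grips with 3 to 60 N. Pads are 18 mm wide; open, the fingers measure 123 mm over their backs; the gripper's body (75 mm by 187 mm) begins 45 mm behind the grasp point.
Start: joints at [-1.322, 0.381, 1.297, -0, 1.464, -0.215], TCP at [246.034, -491.882, 221.848] pointing down, gripper open.
Joint ranges: [-3.11, 3.11], [-0.89, 2.33], [0.22, 2.48], [-1.42, 4.56], [0.17, 2.85], [-2.88, 2.88]. Speed limits (rad/s): [2.39, 2.39, 3.14, 3.14, 3.14, 3.14].

INTERFACE

Orientations are given as a rotation vector (axis times angle).
In Python, from plant import read_state, capture, hand_in, silhouettes gives the robot as it stands. The module is installed in compiled form; this text tells all that it offers.
- The arm moves only by the tool send_rows, never from a script. Its argument "steps" is a list of rows, each a list of 7 numbers: the finger opening in m, from 0 to 0.0881, then the shift along the tool's x, y, z in m, then the turn, a rotation vector about the tool's x, y, z in degrees. A call has 1 to 12 rows; each row shifts and turns the commanded pose from where the row before left it, along the tool's axes as they then stand; what a row does not reach is not made up. A row lasts 1/12 s, in which the tool goes at most 41.7 mm and 7.16 degrees, less where a joint would pass 70% of its speed; a pose out of reach is approached as far as the arm can. A call is refused whole if a number of a shift passes 0.0417 or a number of a turn 7.16, either way. A call with a gripper value outside its range is refused whole. The fingers move at their own pace and stop on an object; "newtons" is the grip in N (left out, the last holds). Time passes only in rows, so rows that do not move let the fingers close. It gives the time, the measured TCP pose, the force, the opening and the grip force at its end, in the units of the state.
- read_state(): the state, without advancing time (a new reading comes with each control period).
- capture(name): name is "side" or "top" or "wrist"; returns a dict with "color" (420x560x3 uint8, blue, green, red), "range_z" (420x560 float32, mm along the optical axis (not along the pixel's ray), 0 where there is no reading), "mtx" (3x3 intrinsics, pixels), "R" (3x3) and "t" (3): a world point X has camera coordinates R X + t; the wrist camera has in their place "hand_eye" (4x4, takes a point from camera to tool coordinates, whose origin is the TCP and whose axes are the flange's). Camera axes: x right, y down, z forward; pixel columns grow to the right and rows downward; lengths in mm; the calibration is good to about 2 mm. A picture is of the moment at which its call begins: read the wrist's pose just before it.
- hand_in(): hands the job in; it is judged then, once.
Trained networks look in the newest picture that a camera, given by its name, has taken for a name from the list of things; names that differ only in an ending like _2 or _b are one class to them, and where a whole thing is asked for, a point or a joint stands for the part that bears it (a point fixed in the world has none). Each returns a list of dicts, best first, with "p" (0 to 1); they miss things now and then, are a little off and sometimes report something else, mostly with a low value. They report only what shows in the picture. A call takes as long as a camera call.
- silhouettes(camera, target): "mask" (420x560 bool, what is visible of it) and "rect" ([centre column, centre row, width, height] in pixels, round what is visible of it).
The state is a dict: "time_s": time; "joints": joint angles; "joint_velocities": joint speeds; "joint_torque": joint torques, N m; "ee_pos": TCP position; "tcp_rot": TCP orientation; "wrist_force": force on the tool from outside, world axes, zero at the start; "ft_torque": the same for the moment, N m; "gripper_width": opening from 0.0 (shut) to 1.0 (fully open); "finger_force": force on a finger pad.
Only numpy, scipy, OpenCV 4.12 (cv2) and the standard library are available. Lean on these libraries where they do the work, as an engineer would, in place of code of your own. Each camera call takes 0.05 s, during which the arm holds its last target. There are 200 camera calls.

TASK

On the two blue fixtures a sprung steel keeper arm locks a bracelet on its post. On the fixture with the silver bracelet, swing the arm by its red knob against its spring until the knob stands over the gap in the curved rail, hold it there, push the knob fully down into the gap and let go, so that the arm stays latched open by itself. Leave the keeper of the brown leather bracelet shut.

Things in the scene. Friction and masses are not known exactly. Their poses are not given: they have to be found in the camera images.
- silver_keeper (a joint): Angle (rad) of the steel keeper arm of the silver bracelet: 0 shut, growing as it swings clockwise seen from above, to a stop at 1.32. A torsion spring always returns it to 0 (about 1 N at the knob when shut, 3.5 N at the gap). The gap takes the knob's pin at any angle from 1.04 to 1.19, best 1.11; elsewhere the rail blocks it. Latched and let go, it rests against the gap's edge at about 1.03.
- silver_plunger (a joint): How far (m) that arm's red knob has been pushed down: 0 up, 0.018 fully down. Stiff slide: about 2 N plus slow drag, stays where it is left and does not drop by itself; it goes down only over the gap.
- silver_knob (a point): Centre of the red knob at that arm's end, an upright cylinder 22 mm in diameter, 40 mm tall, its centre 94 mm above the table while up, 76 mm when pushed down; free to grasp from above on any side. A 10 mm steel pin under it ends just above the curved rail. The knob turns with the arm and circles the hinge at a radius of 115 mm.
- silver_hinge (a point): Point on the upright hinge axis of that arm, 50 mm above the table; x axis along the arm, away from the knob, turning with it. The fixture is screwed down: blue base 175 x 175 x 10 mm; rail top 40 mm, arm top 54 mm (hinge cap 60 mm) above the table.
- silver_cuff: The silver bracelet, an open plain metal cuff 53 x 59 x 10 mm fixed round its wooden post on the fixture, under the arm, 55 mm from the hinge; origin at the centre of its underside.
- leather_keeper (a joint): Angle (rad) of the keeper arm on the other, otherwise identical fixture, which holds the brown leather bracelet. 0 is shut. To be left alone.

How it is judged (in metres and radians):
At the end, for the whole second after the job is handed in: The keeper arm of the silver bracelet stands still, latched open (more than 0.95 rad) with its knob at least 11 mm down in the gap, and the keeper of the leather bracelet is shut (under 0.1 rad) (value of joint silver_keeper above 0.95 rad and value of joint silver_plunger above 0.011 m and not (velocity of joint silver_keeper above 0.05 rad/s) and not (velocity of joint silver_keeper below -0.05 rad/s) and value of joint leather_keeper below 0.1 rad); the robot touches nothing.
It fails at once if the keeper of the leather bracelet is swung open (more than 0.2 rad) (value of joint leather_keeper above 0.2 rad).
It also fails if it takes over 35 s, if anything falls off the work surface, if the arm or the gripper's body presses on something with over 40 N, if the wrist force passes 120 N, or if a joint passes its speed limit or range.

## Working session

There is one attempt and no reset: what is moved stays moved. The work goes in short steps, Python scripts to look and compute and a tool call to move; the robot and the scene stay as the last step left them, time stands still between calls to the robot, and variables do not carry over. Pictures are saved under pics/ and viewed, at most 10 in all, crops included, and the job is handed in when it is done.

Besides the shell and the picture viewer there is one more tool, called after "Call:" by a JSON object that holds its "api" and its "payload". send_rows: Moves the arm, as the interface text tells. Its arguments: {"type":"object","properties":{"steps":{"type":"array"},"newtons":{"type":"number"}},"required":["steps"]}

```bash
mkdir -p pics
cat > h.py <<'E'
import numpy as np, cv2
from plant import *
def world(c,mask):
    v,u=np.nonzero(mask&(c["range_z"]>0)); z=c["range_z"][v,u]
    P=(np.linalg.inv(c["mtx"])@np.stack([u,v,np.ones_like(u)]))*z
    return (c["R"].T@(P-np.array(c["t"]).reshape(3,1))).T
E
python3 - <<'E'
from h import *
s=read_state(); print(s)
for n in("top","side"):
    c=capture(n); cv2.imwrite(f"pics/{n}.png",c["color"])
    for t in("silver_knob","silver_cuff","silver_hinge","silver_keeper","leather_keeper"):
        for d in silhouettes(n,t)[:3]:
            P=world(c,d["mask"]); print(n,t,round(d["p"],2),np.round(d["rect"]),len(P),np.median(P,0).round(1) if len(P) else "",P.max(0).round() if len(P) else "")
    hsv=cv2.cvtColor(c["color"],cv2.COLOR_BGR2HSV); m=((hsv[...,0]<8)|(hsv[...,0]>172))&(hsv[...,1]>150)&(hsv[...,2]>70)
    k,l,st,ce=cv2.connectedComponentsWithStats(m.astype(np.uint8))
    for i in range(1,k):
        if st[i,4]>25:
            P=world(c,l==i); print("red",n,ce[i].round(),st[i],np.median(P,0).round(1),P.min(0).round(),P.max(0).round())
E
```

```text
{'time_s': 0.0, 'joints': array([-1.32229232e+00,  3.81197929e-01,  1.29823868e+00, -2.14533122e-05,
        1.46361218e+00, -2.15266054e-01]), 'joint_velocities': array([-1.01270852e-03,  1.09591312e-03,  3.55667509e-05,  1.32889281e-03,
        1.28087440e-03, -2.97629587e-04]), 'joint_torque': array([-2.90480448e-04, -4.37931705e+01, -2.24554217e+01,  7.12980889e-02,
        3.52313987e-02, -1.09703369e-04]), 'ee_pos': array([ 245.96095175, -491.60000056,  221.24420411]), 'tcp_rot': array([-3.05609022e+00, -7.21646307e-01,  7.14757507e-05]), 'wrist_force': array([-0.38934421, -0.18075397,  0.66674123]), 'ft_torque': array([-0.03197351, -0.04339633, -0.03554907]), 'finger_force': 0.0, 'gripper_width': 0.9981870168869164}
top silver_knob 0.5 [370. 246.  17.  12.] 140 [ 489.4 -247.4  113.2] [ 500. -239.  118.]
top silver_hinge 0.72 [362. 222.  27.  71.] 658 [ 543.3 -240.    55. ] [ 615. -216.  118.]
top silver_keeper 0.82 [363. 221.  32.  66.] 637 [ 549.4 -239.5   55.1] [ 618. -216.  118.]
top leather_keeper 0.71 [157. 202.  55.  56.] 652 [564.5 177.9  55.2] [635. 246. 118.]
red top 
[... 682 characters left out ...]
15.]
side silver_hinge 0.78 [313. 172.  56.  27.] 421 [ 527.4 -238.4   53.9] [ 614. -213.  115.]
side silver_keeper 0.84 [313. 169.  60.  23.] 520 [ 514.7 -239.1   53.9] [ 617. -213.  115.]
side leather_keeper 0.61 [260. 308.  64.  54.] 965 [555.4 186.7  54.7] [638. 214. 116.]
red side [336. 162.] [332 154   9  17 120] [ 490.6 -241.2  102.1] [ 481. -422.   13.] [ 501. -236.  115.]
red side [ 46. 226.] [   0  168  100  112 2383] [1.1211e+03 4.2900e+01 7.0000e-01] [1065. -166.   -3.] [1156.  207.   38.]
red side [183. 248.] [175 237  17  20 213] [772.2  47.9  19.6] [767.  18.   2.] [793.  52.  36.]
red side [284. 310.] [278 299  14  24 255] [524.9 209.1 109.8] [516. 107.  -2.] [543. 214. 116.]
```

View pics/top.png

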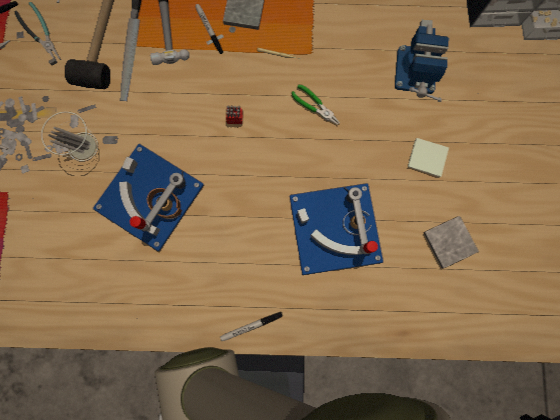

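View pics/side.png

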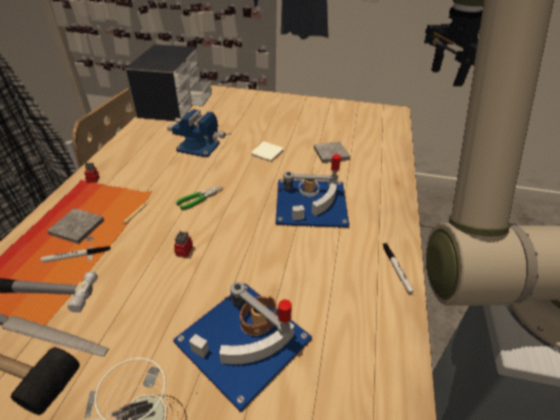

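The top view shows the silver fixture on the right, with its knob at (372,246), hinge at (355,194) and gap near (308,225) by the white stop. The side view confirms that the left/near fixture, knob at (285,310), carries the brown leather bracelet. Next I compute the hinge and knob positions.

```bash
cat > p.py <<'E'
from h import *
from scipy.spatial.transform import Rotation as Ro
for n in("top","side"):
    c=capture(n); P=world(c,np.ones((420,560),bool))
    near=(abs(P[:,0]-540)<120)&(abs(P[:,1]+220)<80); P=P[near]
    k=P[(P[:,2]>110)&(P[:,2]<120)]; print(n,"knobtop",len(k),((k.max(0)+k.min(0))/2).round(1),k.mean(0).round(1),np.ptp(k,0).round(1))
    q=P[(P[:,2]>57.5)&(P[:,2]<64)&(P[:,0]>570)]; print("cap",len(q),((q.max(0)+q.min(0))/2).round(1),q.mean(0).round(1),np.ptp(q,0).round(1))
    a=P[(P[:,2]>52)&(P[:,2]<57)]; m=a.mean(0); w=np.linalg.svd(a[:,:2]-m[:2],full_matrices=False)[2][0]; print("arm",len(a),m.round(1),np.degrees(np.arctan2(w[1],w[0])).round(1))
s=read_state();R=Ro.from_rotvec(s["tcp_rot"]).as_matrix();print(R.round(3))
E
python3 p.py
```

```text
top knobtop 101 [ 490.9 -249.6  113.9] [ 490.9 -249.6  114.1] [19.2 19.6  7.6]
cap 41 [ 602.8 -228.6   60.2] [ 603.3 -229.6   59.5] [19.2 20.5  5.4]
arm 355 [ 556.7 -237.5   54.4] -170.7
side knobtop 41 [ 491.2 -246.2  112.5] [ 490.5 -246.3  112.8] [19.9 19.3  4.3]
cap 12 [ 603.7 -228.9   59.5] [ 603.7 -227.8   59.1] [10.5 10.2  3. ]
arm 186 [ 551.3 -235.3   54. ] -169.4
[[ 0.894  0.447 -0.   ]
 [ 0.447 -0.894  0.   ]
 [-0.    -0.    -1.   ]]
```

Call:
{"api": "send_rows", "payload": {"newtons": 30, "steps": [[0.06,0.0273,-0.009,0,0,0,0],[0.06,0.0273,-0.009,0,0,0,0],[0.06,0.0273,-0.009,0,0,0,0],[0.06,0.0273,-0.009,0,0,0,0],[0.06,0.0273,-0.009,0,0,0,0],[0.06,0.0273,-0.009,0,0,0,0],[0.06,0.0273,-0.009,0,0,0,0],[0.06,0.0273,-0.009,0,0,0,0],[0.06,0.0273,-0.009,0,0,0,0],[0.06,0.0273,-0.009,0,0,0,0],[0.06,0.0273,-0.009,0,0,0,0],[0.06,0.0273,-0.009,0,0,0,0]]}}

```text
time_s: 1.7
ee_pos: [491.6, -247.6, 221.9]
tcp_rot: [3.057, 0.722, 0.0]
wrist_force: [0.4, -0.4, -0.2]
gripper_width: 0.681
finger_force: 0.0
```

Call:
{"api": "send_rows", "payload": {"steps": [[0.06,0,0,0.01,0,0,5.6],[0.06,0,0,0.01,0,0,5.6],[0.06,0,0,0.01,0,0,5.6],[0.06,0,0,0,0,0,0],[0.06,0,0,0,0,0,0],[0.06,0,0,0,0,0,0]]}}

```text
time_s: 2.2
ee_pos: [490.9, -249.0, 192.5]
tcp_rot: [3.129, 0.272, 0.001]
wrist_force: [0.4, 0.9, -0.0]
gripper_width: 0.682
finger_force: 0.0
```

```bash
cat > w.py <<'E'
from h import *
from scipy.spatial.transform import Rotation as Ro
import sys
s=read_state(); c=capture("wrist"); R=Ro.from_rotvec(s["tcp_rot"]).as_matrix(); T=c["hand_eye"]
c["R"]=(R@T[:3,:3]).T; c["t"]=-c["R"]@(R@T[:3,3]+s["ee_pos"])
print(s["ee_pos"].round(1),R[:,0].round(3),s["joints"].round(2),s["wrist_force"].round(1),s["gripper_width"],s["finger_force"],s["time_s"])
cv2.imwrite("pics/"+sys.argv[1],c["color"])
P=world(c,np.ones((420,560),bool)); P=P[(abs(P[:,0]-540)<120)&(abs(P[:,1]+220)<80)]
k=P[(P[:,2]>109)&(P[:,2]<120)&(np.hypot(P[:,0]-491,P[:,1]+248)<22)]
if len(k): print("knob",len(k),((k.max(0)+k.min(0))/2).round(1),np.median(k,0).round(1),np.ptp(k,0).round(1))
q=P[(P[:,2]>57.5)&(P[:,2]<64)&(P[:,0]>570)]
if len(q): print("cap",len(q),((q.max(0)+q.min(0))/2).round(1),np.ptp(q,0).round(1))
E
python3 w.py w1.png
```

```text
[ 490.9 -249.   192.5] [0.985 0.172 0.001] [-0.68  0.4   1.35  0.    1.39  0.71] [ 0.4  0.9 -0. ] 0.6822309455928312 0.0 2.2
knob 553 [ 490.8 -249.2  112.7] [ 491.7 -249.   114.4] [21.3 21.3  7.2]
cap 197 [ 604.1 -229.9   59.9] [24.7 20.7  4.8]
```

Call:
{"api": "send_rows", "payload": {"steps": [[0.06,0,0,0.025,0,0,0],[0.06,0,0,0.025,0,0,0],[0.06,0,0,0.025,0,0,0],[0.06,0,0,0.015,0,0,0],[0.06,0,0,0.01,0,0,0],[0.06,0,0,0,0,0,0]]}}

```text
time_s: 2.75
ee_pos: [490.2, -248.5, 90.6]
tcp_rot: [-3.128, -0.269, 0.003]
wrist_force: [-1.2, 0.2, -0.6]
gripper_width: 0.682
finger_force: 0.0
```

Call:
{"api": "send_rows", "payload": {"newtons": 30, "steps": [[0.01,0,0,0,0,0,0],[0.01,0,0,0,0,0,0],[0.01,0,0,0,0,0,0],[0.01,0,0,0,0,0,0],[0.01,0,0,0,0,0,0],[0.01,0,0,0,0,0,0],[0.01,0,0,0,0,0,0],[0.01,0,0,0,0,0,0]]}}

```text
time_s: 3.42
ee_pos: [490.8, -249.0, 92.1]
tcp_rot: [3.129, 0.268, 0.001]
wrist_force: [-0.4, -1.1, 2.2]
gripper_width: 0.223
finger_force: 30.0
```

Call:
{"api": "send_rows", "payload": {"steps": [[0.01,0.00016,-0.00602,0,0,0,3],[0.01,0.00016,-0.00602,0,0,0,3],[0.01,0.00016,-0.00602,0,0,0,3],[0.01,0.00016,-0.00602,0,0,0,3],[0.01,0.00016,-0.00602,0,0,0,3],[0.01,0.00016,-0.00602,0,0,0,3],[0.01,0.00016,-0.00602,0,0,0,3],[0.01,0.00016,-0.00602,0,0,0,3]]}}

```text
time_s: 4.08
ee_pos: [492.5, -201.0, 92.0]
tcp_rot: [3.116, -0.393, -0.0]
wrist_force: [-1.9, -1.8, 0.9]
gripper_width: 0.225
finger_force: 30.0
```

Call:
{"api": "send_rows", "payload": {"steps": [[0.01,0.00016,-0.00602,0,0,0,3],[0.01,0.00016,-0.00602,0,0,0,3],[0.01,0.00016,-0.00602,0,0,0,3],[0.01,0.00016,-0.00602,0,0,0,3],[0.01,0.00016,-0.00602,0,0,0,3],[0.01,0.00016,-0.00602,0,0,0,3],[0.01,0.00016,-0.00602,0,0,0,3],[0.01,0.00016,-0.00602,0,0,0,3],[0.01,0.00016,-0.00602,0,0,0,3],[0.01,0.00016,-0.00602,0,0,0,3],[0.01,0.00016,-0.00602,0,0,0,3],[0.01,0.00016,-0.00602,0,0,0,3]]}}

```text
time_s: 5.08
ee_pos: [530.2, -141.0, 91.9]
tcp_rot: [2.842, -1.337, -0.001]
wrist_force: [-2.9, -2.6, 2.3]
gripper_width: 0.227
finger_force: 30.0
```

Call:
{"api": "send_rows", "payload": {"steps": [[0.01,0.00016,-0.00702,0,0,0,3.5],[0.01,0,0,0,0,0,0],[0.01,0,0,0,0,0,0],[0.01,0,0,0,0,0,0]]}}

```text
time_s: 5.42
ee_pos: [535.6, -136.8, 91.8]
tcp_rot: [2.803, -1.417, -0.001]
wrist_force: [-1.5, -4.3, 1.1]
gripper_width: 0.228
finger_force: 30.0
```

Run:
```python
from h import *
s=read_state(); print(s["ee_pos"],s["wrist_force"],s["joints"].round(2))
p=s["ee_pos"][:2]-[604,-229.6]; print(np.hypot(*p), 189.8-np.degrees(np.arctan2(p[1],p[0])))
c=capture("top"); cv2.imwrite("pics/t2.png",cv2.resize(c["color"][150:300,260:420],None,fx=3.5,fy=3.5))
d=silhouettes("top","silver_keeper")
P=world(c,np.ones((420,560),bool)); a=P[(P[:,2]>51)&(P[:,2]<57)&(abs(P[:,0]-560)<70)&(abs(P[:,1]+190)<70)]
print(len(a),a.mean(0)); w=np.linalg.svd(a[:,:2]-a[:,:2].mean(0),full_matrices=False)[2][0]; print(np.degrees(np.arctan2(w[1],w[0])))
```

```text
[ 535.62260603 -136.77198616   91.80419809] [-1.50656156 -4.28597932  1.06694477] [-0.46  0.51  1.48 -0.    1.14  2.04]
115.29314012425161 63.424527995933374
4 [ 533.27750808 -127.86941471   54.22128701]
-154.4678714852223
```

View pics/t2.png

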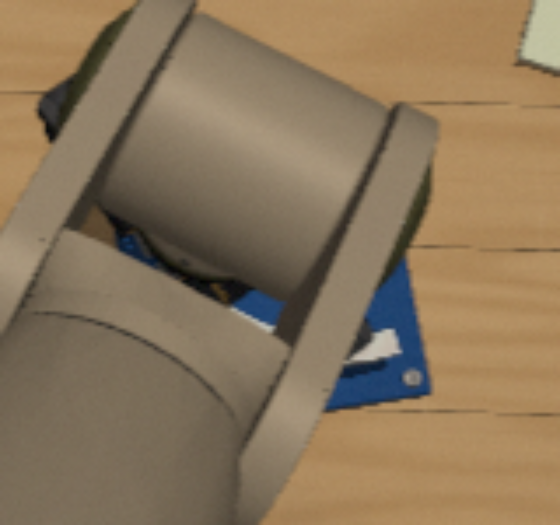

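The arm hides the fixture in the top view. The measured pose puts the keeper at about 63.4° (1.107 rad), over the gap, so I push down now.

Call:
{"api": "send_rows", "payload": {"newtons": 45, "steps": [[0.01,0,0,0,0,0,0],[0.01,0,0,0.002,0,0,0],[0.01,0,0,0.002,0,0,0],[0.01,0,0,0.002,0,0,0],[0.01,0,0,0.002,0,0,0],[0.01,0,0,0,0,0,0]]}}

```text
time_s: 6.02
ee_pos: [535.9, -136.5, 83.4]
tcp_rot: [2.802, -1.419, -0.001]
wrist_force: [-1.6, -4.5, -2.7]
gripper_width: 0.219
finger_force: 45.0
```

Call:
{"api": "send_rows", "payload": {"steps": [[0.01,0,0,0.002,0,0,0],[0.01,0,0,0.002,0,0,0],[0.01,0,0,0.002,0,0,0],[0.01,0,0,0.002,0,0,0],[0.01,0,0,0.002,0,0,0],[0.01,0,0,0,0,0,0],[0.01,0,0,0,0,0,0]]}}

```text
time_s: 6.6
ee_pos: [536.2, -136.4, 74.1]
tcp_rot: [-2.802, 1.419, -0.001]
wrist_force: [-3.5, -2.7, 4.2]
gripper_width: 0.221
finger_force: 45.0
```

```bash
python3 w.py w2.png
python3 - <<'E'
from h import *
c=capture("side"); cv2.imwrite("pics/s2.png",cv2.resize(c["color"][110:240,230:390],None,fx=4,fy=4))
E
```

```text
[ 536.2 -136.4   74.1] [ 0.592 -0.806  0.   ] [-0.46  0.54  1.5   0.    1.1   2.05] [-3.5 -2.7  4.2] 0.22118841941799172 45.002474784851074 6.6
cap 607 [ 603.3 -228.6   60.1] [25.8 24.6  5.2]
```

View pics/w2.png

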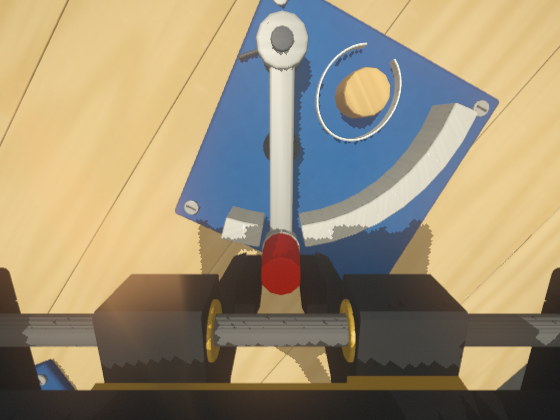

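View pics/s2.png

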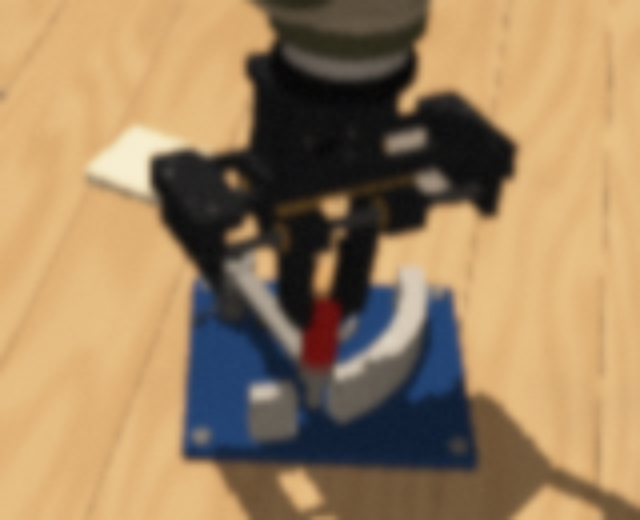

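The wrist view shows the silver cuff and its keeper arm at (282,150), with the knob at (282,262) between the rail ends, over the gap. In the side crop the pin stands in the gap around (315,390). I press a little more to reach bottom, then release slowly.

Call:
{"api": "send_rows", "payload": {"steps": [[0.01,0,0,0.001,0,0,0],[0.01,0,0,0.001,0,0,0],[0.01,0,0,0,0,0,0],[0.01,0,0,0,0,0,0]]}}

```text
time_s: 7.03
ee_pos: [536.6, -136.2, 73.7]
tcp_rot: [-2.802, 1.419, -0.004]
wrist_force: [-6.7, 0.7, 19.9]
gripper_width: 0.222
finger_force: 45.0
```

```bash
cat > k.py <<'E'
from h import *
from scipy.spatial.transform import Rotation as Ro
s=read_state(); c=capture("wrist"); R=Ro.from_rotvec(s["tcp_rot"]).as_matrix(); T=c["hand_eye"]
c["R"]=(R@T[:3,:3]).T; c["t"]=-c["R"]@(R@T[:3,3]+s["ee_pos"])
print(s["ee_pos"].round(1),s["wrist_force"].round(1),s["gripper_width"],s["time_s"])
hsv=cv2.cvtColor(c["color"],cv2.COLOR_BGR2HSV); m=((hsv[...,0]<8)|(hsv[...,0]>172))&(hsv[...,1]>150)&(hsv[...,2]>70)
P=world(c,m); P=P[np.hypot(P[:,0]-536,P[:,1]+137)<40]
print(len(P),np.percentile(P,[2,50,98],axis=0).round(1))
t=P[P[:,2]>P[:,2].max()-5]; x=((t.max(0)+t.min(0))/2); p=x[:2]-[604,-229.6]; print("top",x.round(1),"angle",np.radians(189.8)-np.arctan2(p[1],p[0]))
E
python3 k.py
```

```text
[ 536.6 -136.2   73.7] [-6.7  0.7 19.9] 0.22167641119541434 7.0333
2018 [[ 527.8 -146.2   65.9]
 [ 539.1 -139.1   95.9]
 [ 547.  -126.9   97.4]]
top [ 536.5 -135.9   95.8] angle 1.1177051110200567
```

Force has risen to 20 N and the knob top is at 96 mm, so it is fully down. I relieve the press, open and retreat.

Call:
{"api": "send_rows", "payload": {"steps": [[0.01,0,0,-0.0015,0,0,0],[0.01,0,0,0,0,0,0],[0.06,0,0,0,0,0,0],[0.06,0,0,0,0,0,0],[0.06,0,0,0,0,0,0],[0.06,0,0,0,0,0,0],[0.06,0,0,0,0,0,0],[0.06,0,0,0,0,0,0]]}}

```text
time_s: 7.75
ee_pos: [536.1, -136.0, 73.0]
tcp_rot: [-2.802, 1.419, 0.001]
wrist_force: [-0.1, 0.1, -0.3]
gripper_width: 0.652
finger_force: 0.0
```

Call:
{"api": "send_rows", "payload": {"steps": [[0.06,0,0,-0.015,0,0,0],[0.06,0,0,-0.025,0,0,0],[0.06,0,0,-0.03,0,0,0],[0.06,0,0,-0.03,0,0,0],[0.06,0,0,0,0,0,0],[0.06,0,0,0,0,0,0],[0.06,0,0,0,0,0,0]]}}

```text
time_s: 8.33
ee_pos: [535.6, -136.0, 172.4]
tcp_rot: [-2.802, 1.419, 0.003]
wrist_force: [0.0, 0.3, 0.1]
gripper_width: 0.68
finger_force: 0.0
```

```bash
python3 k.py
```

```text
[ 535.6 -136.   172.4] [0.  0.3 0.1] 0.6799735459760693 8.3333
701 [[ 519.2 -152.7   69.5]
 [ 530.5 -144.1   96.2]
 [ 538.7 -132.9   97.7]]
top [ 528.3 -142.3   95.8] angle 1.0272595654400116
```

Latched: the angle is 1.027 rad, the knob is down (top at 96 mm), and the robot is clear.

```bash
python3 -c "
from plant import *
print(hand_in())"
```

```text
the job is handed in; nothing more can be done
None
```

The silver bracelet's keeper is latched open at about 1.03 rad with its knob fully down in the gap; the leather keeper was never touched, the gripper is clear, and I handed the job in after about 8.5 s of robot time (no verdict was returned).

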